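# Free the seized clamp knob of a bread-slicing guide and close its fence

## Robot

A 7-joint arm with a two-finger parallel gripper is mounted at the origin on a cart in front of the work surface, level with it; the furniture and walls round the work are solid. World frame = base frame: x ahead of the robot, y to its left, z up, the work surface at z = 0. Lengths are in m, angles in rad, forces in N, time in s.
With the tool pointing down it reaches from about 0.4 to 0.85 m from the base axis. Payload 10.4 kg.
Tool frame: the origin (TCP) lies on the centre line of the jaws, within the pads' length; the fingertips stand r.finger_overhang ahead of it and the grasp point (between the pads) lies 5 mm behind it (r.finger_overhang is the distance from the TCP to the fingertips, in m); z points along the fingers, y is the line along which they close (so a half turn about z gives the same grasp; the last joint's range is limited). The gripper opens to 87 mm and grips with 3 to 60 N. Pads are 19 mm wide; open, the fingers measure 117 mm over their backs; the gripper's body (75 mm by 190 mm) begins 51 mm behind the grasp point.
Start: joints at [-1.314, 0.332, -0.065, 1.46, 0.022, 1.35, -0.088], TCP at [0.173, 0.601, 0.237] pointing down, gripper open.
Joint ranges: [-2.6, 2.6], [-0.5, 2.12], [-1.47, 1.34], [0.16, 2.42], [-1.27, 4.41], [0.06, 2.06], [-2.6, 2.6]. Speed limits (rad/s): [2.22, 2.22, 2.79, 2.79, 3.14, 3.14, 3.14].

## Interface

Orientations are given as a unit quaternion [x, y, z, w].
In Python, from bench import read_state, viewer, r gives the robot as it stands.
- The arm moves only by the tool carry_out, never from a script. Its argument "moves" is a list of rows, each a list of 6 numbers: the shift along the tool's x, y, z in units of 40 mm (1.0 is 40 mm), then the turn, a rotation vector about the tool's x, y, z in units of 8 degrees (1.0 is 8 degrees). A call has 1 to 20 rows; each row shifts and turns the commanded pose from where the row before left it, along the tool's axes as they then stand; what a row does not reach is not made up. A row lasts 1/8 s, in which the tool goes at most 62.5 mm and 10.7 degrees, less where a joint would pass 70% of its speed; a pose out of reach is approached as far as the arm can. A call is refused whole if a number of a shift passes 1 or a number of a turn 1, either way. A call with a gripper value outside its range is refused whole. "fingers" is the finger opening in mm, from 0 to 87, set as the call begins (left out, the last holds). The fingers move at their own pace and stop on an object; "force" is the grip in N (left out, the last holds). Time passes only in rows, so rows that do not move let the fingers close. It gives the time, the measured TCP pose, the force, the opening and the grip force at its end, in the units of the state.
- read_state(): the state, without advancing time (a new reading comes with each control period).
- viewer.camera(name): name is "side" or "top" or "wrist"; returns a dict with "pixels" (400x640x3 uint8, red, green, blue), "range_z" (400x640 float32, m along the optical axis (not along the pixel's ray), 0 where there is no reading), "fx", "fy", "cx", "cy" (pixels), "xyz" and "orientation" of the camera in the world. Camera axes: x right, y down, z forward; pixel columns grow to the right and rows downward; lengths in m; the calibration is good to about 2 mm. A picture is of the moment at which its call begins.
- r.close_job(): hands the job in; it is judged then, once.
The state is a dict: "time": time; "joint_positions": joint angles; "joint_vel": joint speeds; "joint_torque": joint torques, N m; "ee_pos": TCP position; "eef_rot": TCP orientation; "ft_force": force on the tool from outside, world axes, zero at the start; "torque": the same for the moment, N m; "width": finger opening in m; "grip_force": force on a finger pad.
Only numpy, scipy, OpenCV 4.12 (cv2) and the standard library are available. Lean on these libraries where they do the work, as an engineer would, in place of code of your own. Each camera call takes 0.05 s, during which the arm holds its last target. There are 200 camera calls.

## Task

The red wing knob that clamps the fence of the bread-slicing guide has seized with dried dough. Rock it gently back and forth in small arcs, never wrenching it against its rubber core, until it breaks free; turn it counter-clockwise fully open, then slide the fence all the way up against the wooden knife posts, let go, and leave the knob open and the things beside the guide where they stand.

Things in the scene. Friction and masses are not known exactly. Their poses are not given: they have to be found in the camera images.
- guide: bread-slicing guide fixed to the worktop: wooden board 260 x 170 mm, top at 18 mm; four wooden knife posts (20 x 22 mm, up to 97 mm high) at its far end. Origin: centre of the board's underside. x: along the board from the knob towards the posts (the way the fence slides), z up.
- fence (a joint): travel of the fence in m along the guide's x: 0 as found, 0.055 with its plate against the knife posts. It is an aluminium saddle (70 x 74 mm, top 39 mm above the worktop) under the knob. Held firmly until the collar is turned past about 0.85 rad; then it slides with about 3 N, with the knob on it.
- fence_plate (a point): middle of the upper front edge of the fence's dark wooden plate (10 x 150 mm, up to 79 mm above the worktop), 70 mm ahead of the knob's axis, which is 60 mm behind the guide's origin at travel 0; axes parallel to the guide's.
- wing_grip (a point): grip point of the red wing knob, on its vertical axis, 83 mm above the worktop: a bar 58 mm long, 20 mm thick, 32 mm high (65 to 97 mm above the worktop), 16 mm above the top of the round steel collar (48 mm across). x: along the bar (parallel to the guide's x when collar and wing read 0), y: across its 20 mm, z up.
- collar (a joint): turn of the steel collar (red pointer at +y) with its screw, rad, counter-clockwise from above positive; about 0 as found, open stop 1.05, drag 0.12 N m. Seized, it moves only between two hard ends 0.52 apart, middle unmarked, within 0.23 of 0. Each stroke from one end to within 0.03 of the other loosens it a little, pushing one way does not; after 4 or 5 strokes it turns past the + end.
- wing (a joint): twist of the wing against the collar in rad, counter-clockwise positive, 0 when unloaded: a rubber core of 2.4 N m per rad, so it shows the torque in hand: about 0.05 while the collar turns against its drag, more only at a hard end. 0.13 (0.31 N m) tears the core; 0.09 is plenty to feel an end. The wing's own direction is collar + wing.
- mug: dotted white mug, 82 x 114 x 91 mm high, loose, left of the guide; origin at the centre of its underside.
- tin: small food tin, 76 mm across, 58 mm high, loose, right of the guide; origin at the centre of its underside.
- jar: small glass jar with black cap, 44 mm across, 107 mm high, loose, right of the guide; origin at the centre of its underside.

How it is judged:
By the outcome, as a careful person would: the job done as asked, in the order asked, and still so for the second after the job is handed in, with the robot touching nothing.
It also fails if it takes over 67 s, if anything falls off the work surface, if the arm or the gripper's body presses on something with over 40 N, if the wrist force passes 120 N, or if a joint passes its speed limit or range.

## Working session

There is one attempt and no reset: what is moved stays moved. The work goes in short steps, Python scripts to look and compute and a tool call to move; the robot and the scene stay as the last step left them, time stands still between calls to the robot, and variables do not carry over. Pictures are saved under pics/ and viewed, at most 10 in all, crops included, and the job is handed in when it is done.

Besides the shell and the picture viewer there is one more tool, called after "Call:" by a JSON object that holds its "op" and its "data". carry_out: Moves the arm, as the interface text tells. Its arguments: {"type":"object","properties":{"moves":{"type":"array","items":{"type":"array","items":{"type":"number"}}},"fingers":{"type":"number"},"force":{"type":"number"}},"required":["moves"]}

```bash
mkdir -p pics; ls; python3 - <<'E'
from bench import read_state, viewer, r
import cv2,numpy as np
s=read_state();print({k:np.round(v,3).tolist() for k,v in s.items()},r.finger_overhang)
ims=[]
for n in ("top","side"):
    c=viewer.camera(n);np.savez(f"pics/{n}.npz",**c)
    print(n,c['fx'],c['fy'],c['cx'],c['cy'],c['xyz'],c['orientation'])
    cv2.imwrite(f"pics/{n}0.png",c['pixels'][:,:,::-1])
E
```

```text
pics
{'time': 0.0, 'joint_positions': [-1.314, 0.333, -0.065, 1.461, 0.022, 1.35, -0.089], 'joint_vel': [0.002, -0.0, -0.002, 0.0, -0.0, 0.0, 0.002], 'joint_torque': [-0.001, -62.324, 0.024, -38.99, -0.061, 0.04, 0.0], 'ee_pos': [0.172, 0.6, 0.236], 'eef_rot': [0.139, 0.99, -0.001, -0.0], 'ft_force': [-0.754, -0.034, 0.801], 'torque': [0.048, 0.008, -0.059], 'grip_force': 0.0, 'width': 0.087} 0.014
top 480.6334602936551 480.6334602936551 320.7531396532105 206.12101509489983 [0.41765678 0.03311401 1.07612914] [-0.70044741  0.70906254 -0.05076211  0.06345831]
side 395.81279204297044 395.81279204297044 321.69480372302627 194.11810658887785 [0.3092725  0.71714077 0.66293785] [-0.18196688  0.88473353 -0.42077257  0.08417292]
```

View pics/top0.png

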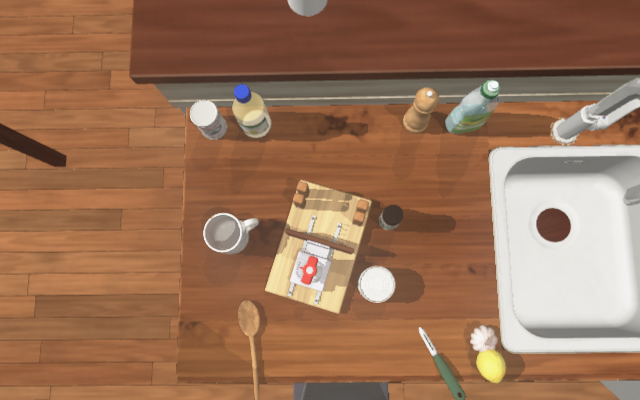

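View pics/side0.png

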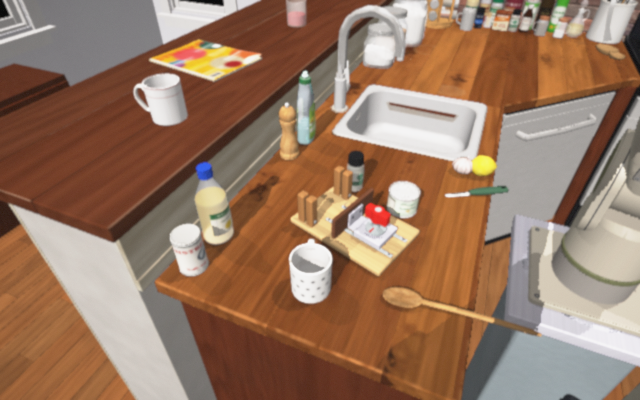

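The top picture shows the guide around (320,247), the red knob at (310,269), the posts at (300,193) and (361,210), the mug at (226,233), the tin at (377,285) and the jar at (391,217). The side picture agrees.

```bash
cat > h.py <<'E'
import numpy as np,cv2
from scipy.spatial.transform import Rotation as R
def cloud(c):
    z=c['range_z'];v,u=np.mgrid[:z.shape[0],:z.shape[1]]
    p=np.stack([(u-c['cx'])*z/c['fx'],(v-c['cy'])*z/c['fy'],z],-1)
    return p@R.from_quat(c['orientation']).as_matrix().T+c['xyz']
def red(c):
    q=c['pixels'].astype(int);return (q[...,0]>130)&(q[...,1]<80)&(q[...,2]<80)&(c['range_z']>0)
def rect(p):
    (cx,cy),(w,h),a=cv2.minAreaRect((p[:,:2]*1000).astype(np.float32))
    if w<h:w,h,a=h,w,a+90
    return np.round([cx,cy,w,h,(a+90)%180-90],1)
E
python3 - <<'E'
from h import *
c=np.load('pics/top.npz');P=cloud(c);m=red(c)
sub=np.zeros_like(m);sub[240:300,280:345]=1
p=P[m&sub];print('red',len(p),np.percentile(p[:,2],[0,10,50,90,100]))
t=p[p[:,2]>.085];print('wing top',rect(t),t.mean(0),len(t))
l=p[p[:,2]<.08];print('low red',l.round(3).tolist()[:12])
g=np.zeros_like(m);g[170:320,258:380]=1
b=P[g&(P[...,2]>.010)&(P[...,2]<.026)]
# filter to board blob around
mm=(g&(P[...,2]>.011)&(P[...,2]<.025)).astype(np.uint8)
n,L,st,_=cv2.connectedComponentsWithStats(mm);i=1+st[1:,4].argmax();print('board',rect(P[L==i]))
pl=P[g&(P[...,2]>.07)&(P[...,2]<.083)&~m];print('plate',rect(pl),len(pl))
for n,(u0,u1,v0,v1) in dict(mug=(200,260,205,258),tin=(355,400,262,308),jar=(376,408,200,235)).items():
    q=P[v0:v1,u0:u1].reshape(-1,3);q=q[q[:,2]>.04];print(n,rect(q),q[:,2].max())
E
```

```text
red 7 [0.08860864 0.08944148 0.09259063 0.0935035  0.09367715]
wing top [446.1  66.   48.4   0.7 -18.2] [0.44370115 0.06685342 0.09180461] 7
low red []
board [504.1  57.1 260.2 170.1 -17.7]
plate [514.   53.8 180.3 149.5 -17.9] 403
mug [501.8 156.  283.9  90.4  73.3] 1.0761291411815406
tin [407.6 -39.6 126.7  74.3 -67.5] 1.0761291411815406
jar [497.3 -36.2 210.6  43.  -45.4] 1.0761291411815406
```

Call:
{"op": "carry_out", "data": {"moves": [[-0.68,-0.715,0,0,0,0.2],[-0.68,-0.715,0,0,0,0],[-0.68,-0.715,0,0,0,0],[-0.68,-0.715,0,0,0,0],[-0.68,-0.715,0,0,0,0],[-0.68,-0.715,0,0,0,0],[-0.68,-0.715,0,0,0,0],[-0.68,-0.715,0,0,0,0],[-0.68,-0.715,0,0,0,0],[-0.68,-0.715,0,0,0,0],[-0.68,-0.715,0,0,0,0],[-0.68,-0.715,0,0,0,0],[-0.68,-0.715,0,0,0,0],[-0.68,-0.715,0,0,0,0],[-0.68,-0.715,0,0,0,0],[0,0,0,0,0,0],[0,0,0,0,0,0]], "fingers": 45, "force": 20}}

```text
time: 2.22
ee_pos: [0.4321, 0.0693, 0.2363]
eef_rot: [0.153, 0.988, 0.0, -0.0]
ft_force: [-0.0, 0.4, -0.1]
width: 0.0448
grip_force: 0.0
```

```bash
cat >> h.py <<'E'
def look(nm):
    from bench import viewer
    c=viewer.camera("wrist");cv2.imwrite(f"pics/{nm}.png",c['pixels'][:,:,::-1]);return c
def st():
    from bench import read_state
    s=read_state();M=R.from_quat(s['eef_rot']).as_matrix()
    print('t',round(s['time'],2),'pos',np.round(s['ee_pos'],4),'toolx_deg',round(np.degrees(np.arctan2(M[1,0],M[0,0])),2),'tilt',np.round(M[:2,2],3),'F',np.round(s['ft_force'],1),'T',np.round(s['torque'],3),'w',round(float(s['width']),4),'gf',s['grip_force'],'j',np.round(s['joint_positions'],2))
    return s,M
E
python3 - <<'E'
from h import *
st();c=look('w1');np.savez('pics/w1.npz',**c)
E
```

```text
t 2.23 pos [0.4321 0.0693 0.2363] toolx_deg 162.39 tilt [-0.001  0.   ] F [-0.   0.4 -0.1] T [ 0.005 -0.028  0.002] w 0.0448 gf 0.0 j [-0.77 -0.12  0.47  1.95  0.06  1.31  0.95]
```

View pics/w1.png

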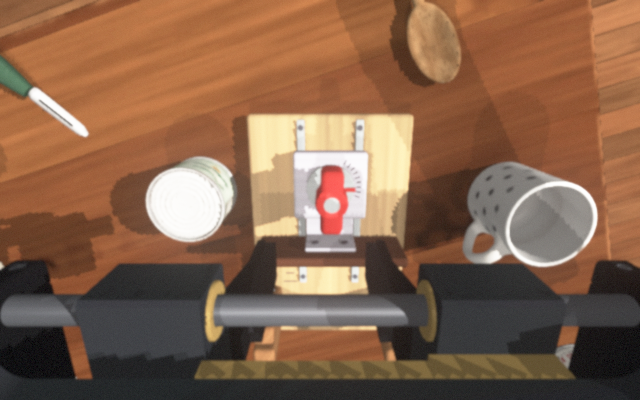

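The wrist picture shows the red bar nearly upright at (331,200), with its pointer at (350,188). The plate is at (335,250), the tin on the left and the mug on the right.

```bash
python3 - <<'E'
from h import *
c=np.load('pics/w1.npz');P=cloud(c);q=c['pixels'].astype(int)
m=(q[...,0]>1.8*q[...,1])&(q[...,0]>1.8*q[...,2])&(q[...,0]>110)
s=np.zeros_like(m);s[150:250,295:370]=1;m&=s
p=P[m];t=p[(p[:,2]>.06)&(p[:,2]<.1)];h=t[t[:,2]>.088]
print(len(t),rect(t),rect(h),np.percentile(h[:,2],[5,50,95]))
d=h[:,:2]-h[:,:2].mean(0);w,V=np.linalg.eigh(d.T@d);print('pca',np.degrees(np.arctan2(V[1,1],V[0,1])))
l=p[(p[:,2]>.0)&(p[:,2]<.06)];print('pointer',len(l),l.mean(0))
b=P[(P[...,2]>.014)&(P[...,2]<.022)];n=b[(abs(b[:,0]-.504)<.17)&(abs(b[:,1]-.057)<.13)];print('board',rect(n))
E
```

```text
1354 [446.2  74.   56.5  26.6 -17.7] [446.2  74.   56.4  26.6 -17.5] [0.09307022 0.09595207 0.09730354]
pca 161.72489608455186
pointer 23 [0.45328967 0.09190689 0.04845459]
board [493.4  21.1 258.9 242.1 -17.6]
```

Call:
{"op": "carry_out", "data": {"moves": [[-0.304,0.233,0.3,0,0,0],[0,0,0.6,0,0,0],[0,0,0.6,0,0,0],[0,0,0.6,0,0,0],[0,0,0.6,0,0,0],[0,0,0.5,0,0,0],[0,0,0.4,0,0,0],[0,0,0.35,0,0,0],[0,0,0,0,0,0],[0,0,0,0,0,0]]}}

```text
time: 3.52
ee_pos: [0.4472, 0.0741, 0.079]
eef_rot: [0.153, 0.988, 0.0, 0.0]
ft_force: [-0.4, -0.5, 0.4]
width: 0.0451
grip_force: 0.0
```

```bash
python3 -c "
from h import *
st()"
```

```text
t 3.52 pos [0.4472 0.0741 0.079 ] toolx_deg 162.37 tilt [0.001 0.   ] F [-0.4 -0.5  0.4] T [-0.019 -0.012  0.023] w 0.0451 gf 0.0 j [-0.74  0.12  0.51  2.1  -0.07  0.94  1.06]
```

Call:
{"op": "carry_out", "data": {"moves": [[0,0,0,0,0,0],[0,0,0,0,0,0],[0,0,0,0,0,0],[0,0,0,0,0,0],[0,0,0,0,0,0],[0,0,0,0,0,0]], "fingers": 0, "force": 35}}

```text
time: 4.28
ee_pos: [0.447, 0.0744, 0.0787]
eef_rot: [0.153, 0.988, 0.0, 0.0]
ft_force: [0.6, 3.8, 1.8]
width: 0.0195
grip_force: 35.0
```

```bash
python3 -c "
from h import *
st()"
```

```text
t 4.28 pos [0.447  0.0744 0.0787] toolx_deg 162.38 tilt [0.    0.001] F [0.6 3.8 1.8] T [ 0.674  0.057 -0.022] w 0.0195 gf 35.00038395635784 j [-0.74  0.12  0.51  2.1  -0.07  0.94  1.07]
```

Call:
{"op": "carry_out", "data": {"moves": [[0,0,0,0,0,-0.16],[0,0,0,0,0,-0.16],[0,0,0,0,0,-0.16],[0,0,0,0,0,0],[0,0,0,0,0,0]]}}

```text
time: 4.9
ee_pos: [0.447, 0.0742, 0.0786]
eef_rot: [0.12, 0.993, 0.0, 0.0]
ft_force: [-0.2, 5.0, 4.2]
width: 0.0198
grip_force: 35.0
```

```bash
cat >> h.py <<'E'
def ang():
    s,M=st();a=np.arctan2(M[1,0],M[0,0])%(2*np.pi)-np.radians(162.35);tw=(-s['torque'][2])/2.4
    print('tool angle',round(a,4),'twist(est)',round(tw,4),'collar',round(a-tw,4))
E
python3 -c "
from h import *
ang()"
```

```text
t 4.9 pos [0.447  0.0742 0.0786] toolx_deg 166.2 tilt [0. 0.] F [-0.2  5.   4.2] T [ 1.118 -0.005 -0.14 ] w 0.0198 gf 35.00081398990005 j [-0.74  0.12  0.5   2.1  -0.07  0.94  1.13]
tool angle 0.0673 twist(est) 0.0585 collar 0.0088
```

Call:
{"op": "carry_out", "data": {"moves": [[0,0,0,0,0,-0.15],[0,0,0,0,0,-0.15],[0,0,0,0,0,0],[0,0,0,0,0,0]]}}

```text
time: 5.4
ee_pos: [0.447, 0.0742, 0.0787]
eef_rot: [0.099, 0.995, 0.0, 0.0]
ft_force: [-1.0, 4.9, 5.1]
width: 0.0197
grip_force: 35.0
```

```bash
python3 -c "
from h import *
ang()"
```

```text
t 5.4 pos [0.447  0.0742 0.0787] toolx_deg 168.59 tilt [0. 0.] F [-1.   4.9  5.1] T [ 1.181e+00  1.000e-03 -1.740e-01] w 0.0197 gf 35.000870623625815 j [-0.74  0.12  0.5   2.1  -0.07  0.94  1.17]
tool angle 0.109 twist(est) 0.0723 collar 0.0367
```

Call:
{"op": "carry_out", "data": {"moves": [[0,0,0,0,0,-0.18],[0,0,0,0,0,0],[0,0,0,0,0,0]]}}

```text
time: 5.78
ee_pos: [0.447, 0.0742, 0.0787]
eef_rot: [0.087, 0.996, 0.0, 0.0]
ft_force: [0.1, 5.3, 5.3]
width: 0.0197
grip_force: 35.0
```

```bash
python3 -c "
from h import *
ang()"
```

```text
t 5.78 pos [0.447  0.0742 0.0787] toolx_deg 170.03 tilt [0. 0.] F [0.1 5.3 5.3] T [ 1.137  0.032 -0.141] w 0.0197 gf 35.00084870494902 j [-0.73  0.12  0.5   2.1  -0.07  0.94  1.2 ]
tool angle 0.134 twist(est) 0.0588 collar 0.0752
```

Call:
{"op": "carry_out", "data": {"moves": [[0,0,0,0,0,-0.17],[0,0,0,0,0,-0.16],[0,0,0,0,0,0],[0,0,0,0,0,0]]}}

```text
time: 6.28
ee_pos: [0.447, 0.0742, 0.0786]
eef_rot: [0.064, 0.998, 0.0, 0.0]
ft_force: [-1.0, 5.2, 4.0]
width: 0.0202
grip_force: 35.0
```

```bash
python3 -c "
from h import *
ang()"
```

```text
t 6.28 pos [0.447  0.0742 0.0786] toolx_deg 172.65 tilt [0. 0.] F [-1.   5.2  4. ] T [ 1.153  0.039 -0.156] w 0.0202 gf 35.00087879598141 j [-0.73  0.12  0.49  2.1  -0.07  0.94  1.24]
tool angle 0.1798 twist(est) 0.065 collar 0.1149
```

Call:
{"op": "carry_out", "data": {"moves": [[0,0,0,0,0,-0.15],[0,0,0,0,0,-0.15],[0,0,0,0,0,0],[0,0,0,0,0,0]]}}

```text
time: 6.78
ee_pos: [0.447, 0.0742, 0.0787]
eef_rot: [0.043, 0.999, 0.0, 0.0]
ft_force: [-0.2, 3.9, 4.8]
width: 0.02
grip_force: 35.0
```

```bash
python3 -c "
from h import *
ang()"
```

```text
t 6.78 pos [0.447  0.0742 0.0787] toolx_deg 175.08 tilt [0. 0.] F [-0.2  3.9  4.8] T [ 1.18   0.05  -0.065] w 0.02 gf 35.00091914087534 j [-0.73  0.12  0.49  2.1  -0.07  0.94  1.28]
tool angle 0.2222 twist(est) 0.0273 collar 0.195
```

```bash
cat >> h.py <<'E'
def avg(n=6):
    from bench import read_state,viewer
    T=[]
    for i in range(n):
        s=read_state();T.append(s['torque'][2]);viewer.camera("wrist")
    M=R.from_quat(s['eef_rot']).as_matrix();a=np.arctan2(M[1,0],M[0,0])%(2*np.pi)-np.radians(162.35)
    print('t',round(s['time'],2),'tool',round(a,4),'twist',round(-np.mean(T)/2.4,4),'sd',round(np.std(T)/2.4,4),'F',np.round(s['ft_force'],1),'w',round(s['width'],4))
E
python3 -c "
from h import *
avg()"
```

```text
t 7.03 tool 0.2222 twist 0.0419 sd 0.0116 F [1.5 5.2 4.5] w 0.0198
```

Still turning against the drag only.

Call:
{"op": "carry_out", "data": {"moves": [[0,0,0,0,0,-0.16],[0,0,0,0,0,-0.16],[0,0,0,0,0,0],[0,0,0,0,0,0]]}}

```text
time: 7.58
ee_pos: [0.447, 0.0741, 0.0786]
eef_rot: [0.021, 1.0, 0.0, 0.0]
ft_force: [-0.0, 5.8, 4.8]
width: 0.0196
grip_force: 35.0
```

```bash
python3 -c "
from h import *
avg()"
```

```text
t 7.83 tool 0.2667 twist 0.0696 sd 0.0122 F [0.3 5.7 4.8] w 0.0196
```

Call:
{"op": "carry_out", "data": {"moves": [[0,0,0,0,0,-0.13],[0,0,0,0,0,0],[0,0,0,0,0,0]]}}

```text
time: 8.25
ee_pos: [0.447, 0.0741, 0.0787]
eef_rot: [0.012, 1.0, 0.0, 0.0]
ft_force: [-0.5, 4.6, 5.3]
width: 0.0197
grip_force: 35.0
```

```bash
python3 -c "
from h import *
avg(8)"
```

```text
t 8.6 tool 0.2849 twist 0.0688 sd 0.0096 F [0.4 4.6 5. ] w 0.0198
```

Call:
{"op": "carry_out", "data": {"moves": [[0,0,0,0,0,-0.18],[0,0,0,0,0,0],[0,0,0,0,0,0]]}}

```text
time: 9.02
ee_pos: [0.447, 0.0741, 0.0787]
eef_rot: [-0.001, 1.0, 0.0, 0.0]
ft_force: [-0.5, 3.7, 5.0]
width: 0.0198
grip_force: 35.0
```

```bash
python3 -c "
from h import *
avg(8)"
```

```text
t 9.38 tool 0.3096 twist 0.0985 sd 0.013 F [0.4 5.5 5.1] w 0.0196
```

Call:
{"op": "carry_out", "data": {"moves": [[0,0,0,0,0,0.32],[0,0,0,0,0,0.32],[0,0,0,0,0,0.32],[0,0,0,0,0,0.32],[0,0,0,0,0,0.32],[0,0,0,0,0,0.32],[0,0,0,0,0,0.32],[0,0,0,0,0,0.32],[0,0,0,0,0,0.32],[0,0,0,0,0,0.32],[0,0,0,0,0,0.32],[0,0,0,0,0,0.32],[0,0,0,0,0,0.32],[0,0,0,0,0,0.32],[0,0,0,0,0,0.16],[0,0,0,0,0,0.1],[0,0,0,0,0,0],[0,0,0,0,0,0]]}}

```text
time: 11.68
ee_pos: [0.4471, 0.0744, 0.0787]
eef_rot: [0.324, 0.946, 0.0, 0.0]
ft_force: [1.0, 5.2, 4.5]
width: 0.0197
grip_force: 35.0
```

```bash
python3 -c "
from h import *
avg(8)"
```

```text
t 12.03 tool -0.3512 twist -0.0658 sd 0.0146 F [0.8 6.7 3.9] w 0.0194
```

Call:
{"op": "carry_out", "data": {"moves": [[0,0,0,0,0,0.18],[0,0,0,0,0,0],[0,0,0,0,0,0]]}}

```text
time: 12.45
ee_pos: [0.4471, 0.0744, 0.0787]
eef_rot: [0.336, 0.942, 0.0, 0.0]
ft_force: [0.4, 5.3, 3.9]
width: 0.0199
grip_force: 35.0
```

```bash
python3 -c "
from h import *
avg(8)"
```

```text
t 12.8 tool -0.3763 twist -0.0756 sd 0.0167 F [0.8 5.7 4.1] w 0.0195
```

Call:
{"op": "carry_out", "data": {"moves": [[0,0,0,0,0,-0.32],[0,0,0,0,0,-0.32],[0,0,0,0,0,-0.32],[0,0,0,0,0,-0.32],[0,0,0,0,0,-0.32],[0,0,0,0,0,-0.32],[0,0,0,0,0,-0.32],[0,0,0,0,0,-0.32],[0,0,0,0,0,-0.32],[0,0,0,0,0,-0.32],[0,0,0,0,0,-0.32],[0,0,0,0,0,-0.32],[0,0,0,0,0,-0.32],[0,0,0,0,0,-0.32],[0,0,0,0,0,-0.2],[0,0,0,0,0,-0.12],[0,0,0,0,0,0],[0,0,0,0,0,0]]}}

```text
time: 15.1
ee_pos: [0.447, 0.0741, 0.0786]
eef_rot: [0.008, 1.0, 0.0, 0.0]
ft_force: [0.4, 4.9, 4.5]
width: 0.0198
grip_force: 35.0
```

```bash
python3 -c "
from h import *
avg(8)"
```

```text
t 15.45 tool 0.2929 twist 0.0806 sd 0.0051 F [-0.   4.4  4.7] w 0.0198
```

Call:
{"op": "carry_out", "data": {"moves": [[0,0,0,0,0,0.32],[0,0,0,0,0,0.32],[0,0,0,0,0,0.32],[0,0,0,0,0,0.32],[0,0,0,0,0,0.32],[0,0,0,0,0,0.32],[0,0,0,0,0,0.32],[0,0,0,0,0,0.32],[0,0,0,0,0,0.32],[0,0,0,0,0,0.32],[0,0,0,0,0,0.32],[0,0,0,0,0,0.32],[0,0,0,0,0,0.32],[0,0,0,0,0,0.32],[0,0,0,0,0,0.2],[0,0,0,0,0,0.12],[0,0,0,0,0,0],[0,0,0,0,0,0]]}}

```text
time: 17.75
ee_pos: [0.4471, 0.0744, 0.0787]
eef_rot: [0.336, 0.942, 0.0, 0.0]
ft_force: [-0.1, 5.1, 4.2]
width: 0.0196
grip_force: 35.0
```

```bash
python3 -c "
from h import *
avg(6)"
```

```text
t 18.0 tool -0.3765 twist -0.0666 sd 0.0098 F [0.3 6.2 4. ] w 0.0196
```

Call:
{"op": "carry_out", "data": {"moves": [[0,0,0,0,0,-0.32],[0,0,0,0,0,-0.32],[0,0,0,0,0,-0.32],[0,0,0,0,0,-0.32],[0,0,0,0,0,-0.32],[0,0,0,0,0,-0.32],[0,0,0,0,0,-0.32],[0,0,0,0,0,-0.32],[0,0,0,0,0,-0.32],[0,0,0,0,0,-0.32],[0,0,0,0,0,-0.32],[0,0,0,0,0,-0.32],[0,0,0,0,0,-0.32],[0,0,0,0,0,-0.32],[0,0,0,0,0,-0.2],[0,0,0,0,0,-0.12],[0,0,0,0,0,0],[0,0,0,0,0,0]]}}

```text
time: 20.3
ee_pos: [0.447, 0.0741, 0.0787]
eef_rot: [0.008, 1.0, 0.0, 0.0]
ft_force: [-0.4, 5.2, 4.9]
width: 0.0198
grip_force: 35.0
```

```bash
python3 -c "
from h import *
avg(6)"
```

```text
t 20.55 tool 0.2931 twist 0.0419 sd 0.0159 F [-0.8  5.1  5.3] w 0.0194
```

Call:
{"op": "carry_out", "data": {"moves": [[0,0,0,0,0,-0.1],[0,0,0,0,0,-0.1],[0,0,0,0,0,0],[0,0,0,0,0,0]]}}

```text
time: 21.1
ee_pos: [0.447, 0.0741, 0.0787]
eef_rot: [-0.006, 1.0, 0.0, 0.0]
ft_force: [-0.6, 5.4, 6.1]
width: 0.0195
grip_force: 35.0
```

```bash
python3 -c "
from h import *
avg(8)"
```

```text
t 21.45 tool 0.321 twist 0.054 sd 0.0099 F [0.5 4.1 4.9] w 0.0204
```

Call:
{"op": "carry_out", "data": {"moves": [[0,0,0,0,0,-0.15],[0,0,0,0,0,-0.15],[0,0,0,0,0,0],[0,0,0,0,0,0]]}}

```text
time: 22.0
ee_pos: [0.447, 0.0741, 0.0787]
eef_rot: [-0.027, 1.0, 0.0, 0.0]
ft_force: [-0.9, 4.1, 5.6]
width: 0.0196
grip_force: 35.0
```

```bash
python3 -c "
from h import *
avg(8)"
```

```text
t 22.35 tool 0.3629 twist 0.0466 sd 0.0143 F [-0.8  4.6  6. ] w 0.0196
```

Call:
{"op": "carry_out", "data": {"moves": [[0,0,0,0,0,-0.3],[0,0,0,0,0,-0.3],[0,0,0,0,0,-0.3],[0,0,0,0,0,-0.3],[0,0,0,0,0,-0.3],[0,0,0,0,0,-0.3],[0,0,0,0,0,-0.3],[0,0,0,0,0,-0.3],[0,0,0,0,0,-0.3],[0,0,0,0,0,-0.3],[0,0,0,0,0,-0.3],[0,0,0,0,0,-0.3],[0,0,0,0,0,-0.3],[0,0,0,0,0,-0.3],[0,0,0,0,0,-0.3],[0,0,0,0,0,-0.15],[0,0,0,0,0,0],[0,0,0,0,0,0]]}}

```text
time: 24.65
ee_pos: [0.4471, 0.0738, 0.0787]
eef_rot: [-0.345, 0.939, -0.0, 0.0]
ft_force: [1.1, 3.1, 5.0]
width: 0.0199
grip_force: 35.0
```

```bash
python3 -c "
from h import *
avg(8)
st()"
```

```text
t 25.0 tool 1.0119 twist 0.0509 sd 0.0126 F [0.1 3.5 5.5] w 0.0197
t 25.05 pos [0.4471 0.0738 0.0787] toolx_deg -139.68 tilt [ 0. -0.] F [0.1 3.5 6.2] T [ 0.911 -0.021 -0.152] w 0.0195 gf 35.00098539981991 j [-0.67  0.11  0.43  2.1  -0.06  0.94  2.07]
```

Call:
{"op": "carry_out", "data": {"moves": [[0,0,0,0,0,-0.2],[0,0,0,0,0,-0.2],[0,0,0,0,0,-0.15],[0,0,0,0,0,0],[0,0,0,0,0,0]]}}

```text
time: 25.68
ee_pos: [0.4472, 0.0737, 0.0787]
eef_rot: [-0.38, 0.925, -0.0, 0.0]
ft_force: [0.8, 3.3, 5.1]
width: 0.02
grip_force: 35.0
```

```bash
python3 -c "
from h import *
avg(8)"
```

```text
t 26.02 tool 1.0886 twist 0.0481 sd 0.0165 F [0.4 4.3 5.3] w 0.0197
```

Call:
{"op": "carry_out", "data": {"moves": [[0,0,0,0,0,-0.12],[0,0,0,0,0,-0.13],[0,0,0,0,0,0],[0,0,0,0,0,0]]}}

```text
time: 26.58
ee_pos: [0.4471, 0.0738, 0.0787]
eef_rot: [-0.397, 0.918, -0.0, 0.0]
ft_force: [1.4, 3.9, 6.1]
width: 0.0199
grip_force: 35.0
```

```bash
python3 -c "
from h import *
avg(10)"
```

```text
t 27.02 tool 1.1236 twist 0.0694 sd 0.0168 F [0.7 3.7 5.6] w 0.0197
```

Call:
{"op": "carry_out", "data": {"moves": [[0,0,0,0,0,0.2],[0,0,0,0,0,0.2],[0,0,0,0,0,0],[-0.061,-0.109,0,0,0,0],[-0.061,-0.109,0,0,0,0],[-0.061,-0.109,0,0,0,0],[-0.061,-0.109,0,0,0,0],[-0.061,-0.109,0,0,0,0],[-0.061,-0.109,0,0,0,0],[-0.061,-0.109,0,0,0,0],[-0.061,-0.109,0,0,0,0],[-0.061,-0.109,0,0,0,0],[-0.061,-0.109,0,0,0,0],[0,0,0,0,0,0],[0,0,0,0,0,0]]}}

```text
time: 28.95
ee_pos: [0.495, 0.0586, 0.0787]
eef_rot: [-0.371, 0.929, -0.0, 0.0]
ft_force: [0.8, 2.3, 4.8]
width: 0.0196
grip_force: 35.0
```

```bash
cat >> h.py <<'E'
def trav():
    from bench import read_state
    p=read_state()['ee_pos'][:2]-np.array([.4471,.0738]);g=np.array([np.cos(np.radians(-17.65)),np.sin(np.radians(-17.65))])
    print('travel mm',1000*p@g,'lat',1000*(p@[-g[1],g[0]]),'F along',read_state()['ft_force'][:2]@g,'lat',read_state()['ft_force'][:2]@[-g[1],g[0]])
E
python3 -c "
from h import *
avg(6);trav()"
```

```text
t 29.2 tool 1.068 twist 0.0152 sd 0.013 F [ 2.5 -0.4  5.3] w 0.02
travel mm 50.228740645566276 lat 0.12025319753344353 F along 2.771875495436772 lat 1.1100658042744613
```

Call:
{"op": "carry_out", "data": {"moves": [[-0.024,-0.044,0,0,0,0],[-0.024,-0.044,0,0,0,0],[-0.012,-0.022,0,0,0,0],[0,0,0,0,0,0]]}}

```text
time: 29.75
ee_pos: [0.4991, 0.0574, 0.0786]
eef_rot: [-0.371, 0.929, 0.0, -0.0]
ft_force: [-2.4, 1.1, 9.3]
width: 0.0198
grip_force: 35.0
```

```bash
python3 -c "
from h import *
avg(6);trav();look('w2')"
```

```text
t 30.0 tool 1.0681 twist 0.0134 sd 0.0053 F [-1.2  1.   7.8] w 0.0197
travel mm 54.48929821228785 lat 0.15658707751313647 F along -2.3348181555660714 lat 1.5970797077308299
```

View pics/w2.png

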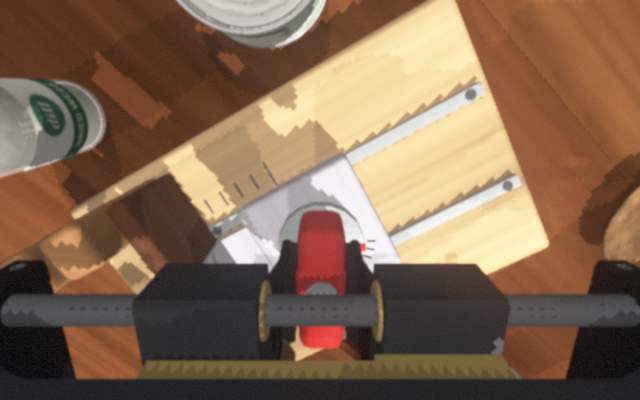

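The picture shows the knob held at (320,275), its pointer at (365,247), and the fence close to the posts at the lower left. I'll press on a little to confirm contact.

Call:
{"op": "carry_out", "data": {"moves": [[-0.024,-0.044,0,0,0,0],[0,0,0,0,0,0],[0,0,0,0,0,0]]}}

```text
time: 30.48
ee_pos: [0.5, 0.0571, 0.0785]
eef_rot: [-0.371, 0.929, 0.001, -0.001]
ft_force: [-8.0, 1.4, 14.2]
width: 0.0195
grip_force: 35.0
```

```bash
python3 -c "
from h import *
avg(6);trav()"
```

```text
t 30.73 tool 1.0685 twist 0.009 sd 0.0155 F [-7.2  1.9 14.3] w 0.0197
travel mm 55.40134789725856 lat 0.20444048022005915 F along -6.800705538661932 lat 0.37430862993718084
```

Call:
{"op": "carry_out", "data": {"moves": [[0,0,0,0,0,0],[0,0,0,0,0,0],[0,0,0,0,0,0],[0,0,0,0,0,0],[0,0,-0.2,0,0,0],[0,0,-0.5,0,0,0],[0,0,-0.7,0,0,0],[0,0,-0.7,0,0,0],[0,0,-0.7,0,0,0],[0.4,0.5,-0.7,0,0,0],[0.4,0.5,-0.7,0,0,0],[0.4,0.5,0,0,0,0],[0,0,0,0,0,0],[0,0,0,0,0,0]], "fingers": 40}}

```text
time: 32.52
ee_pos: [0.4256, 0.0673, 0.2468]
eef_rot: [-0.371, 0.929, 0.0, 0.0]
ft_force: [0.2, -0.1, -0.2]
width: 0.04
grip_force: 0.0
```

```bash
python3 - <<'E'
from h import *
from bench import viewer
st();c=look('w3');P=cloud(c);q=c['pixels'].astype(int)
m=(q[...,0]>1.8*q[...,1])&(q[...,0]>1.8*q[...,2])&(q[...,0]>110)
p=P[m];h=p[(p[:,2]>.088)&(p[:,2]<.1)&(np.hypot(p[:,0]-.499,p[:,1]-.057)<.06)];print(rect(h))
l=p[(p[:,2]>.035)&(p[:,2]<.06)&(np.hypot(p[:,0]-.499,p[:,1]-.057)<.05)];print('pointer',len(l),l.mean(0))
E
```

```text
t 32.52 pos [0.4256 0.0673 0.2468] toolx_deg -136.44 tilt [0.001 0.   ] F [ 0.2 -0.1 -0.2] T [-0.005  0.076 -0.029] w 0.04 gf 0.0 j [-0.69 -0.14  0.4   1.94  0.06  1.33  2.02]
[498.3  56.4  56.4  26.9  45.2]
pointer 32 [0.48803535 0.06931607 0.04825557]
```

View pics/w3.png

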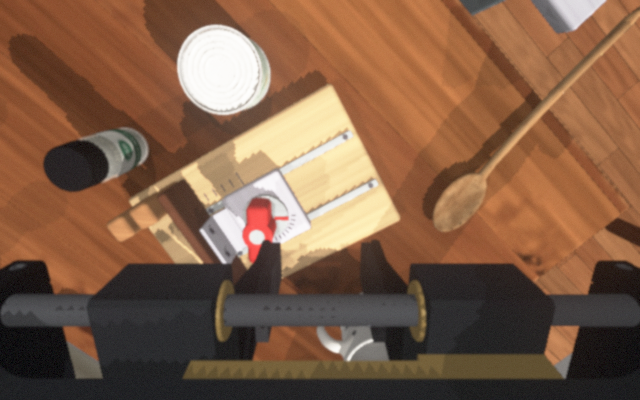

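The picture shows the wing at (258,222), turned open, the plate against the posts at (160,215), and the tin and jar standing. The knob has travelled 55.0 mm by measurement, so the fence is fully home.

```bash
python3 -c "
from bench import r
print(r.close_job())"
```

```text
the job is handed in; nothing more can be done
None
```

The knob broke free after four gentle strokes and is open to its stop; the fence slid 55 mm up against the posts, the gripper let go and stands clear, nothing beside the guide was touched, and the job was handed in at about 33 s (the verdict was not shown).

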